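# Back off the knurled locking knob and free the circuit board

### The arm

A 6-joint arm with a two-finger parallel gripper is mounted at the origin on the work surface. World frame = base frame: x ahead of the robot, y to its left, z up, the work surface at z = 0. Lengths are in m, angles in rad, forces in N, time in s.
With the tool pointing down it reaches from about 0.35 to 0.775 m from the base axis. Payload 5.5 kg.
Tool frame: the origin (TCP) lies midway between the tips of the shut fingers; the grasp point (between the pads) lies grasp_offset behind it (grasp_offset is the distance from the TCP to the grasp point, in m); z points along the fingers, y is the line along which they close (so a half turn about z gives the same grasp; the last joint's range is limited). The gripper opens to 85 mm and grips with 20 to 120 N. Pads are 22 mm wide; open, the fingers measure 114 mm over their backs; the gripper's body (76 mm by 85 mm) begins 54 mm behind the grasp point. The pads swing forward as they close: fully open they stand 13 mm farther back than shut.
Start: joints at [-1.282, 0.313, 0.046, 1.304, 0, 1.431], TCP at [0.239, -0.523, 0.231] pointing down, gripper open.
Joint ranges: [-2.76, 2.76], [-0.86, 1.69], [-1.03, 1.26], [-2.2, 2.34], [-1.47, 1.5], [-3.14, 3.14]. Speed limits (rad/s): [2.57, 2.57, 3.14, 3.14, 3.14, 3.14].

### API

Orientations are given as a unit quaternion [w, x, y, z].
In Python, from workcell import * gives the robot as it stands.
- The arm moves only by the tool step_arm, never from a script. Its argument "deltas" is a list of rows, each a list of 7 numbers: the shift along the world's x, y, z in mm, then the turn, a rotation vector about the world's x, y, z in degrees, then the gripper's target within -1 to 1 (fully open at 1, half-way at 0, shut at -1). A call has 1 to 5 rows; each row shifts and turns the commanded pose from where the row before left it; what a row does not reach is not made up. A row lasts 1/10 s, in which the tool goes at most 50 mm and 8.59 degrees, less where a joint would pass 70% of its speed; a pose out of reach is approached as far as the arm can. A call is refused whole if a number of a shift passes 50 or a number of a turn 8.59, either way. A call with a gripper value outside its range is refused whole. The fingers move at their own pace and stop on an object; "newtons" is the grip in N (left out, the last holds). Time passes only in rows, so rows that do not move let the fingers close. It gives the time, the measured TCP pose, the force, the opening and the grip force at its end, in the units of the state.
- get_state(): the state, without advancing time (a new reading comes with each control period).
- read_camera(name): name is "side" or "top"; returns a dict with "image" (400x640x3 uint8, red, green, blue), "z_map" (400x640 float32, m along the optical axis (not along the pixel's ray), 0 where there is no reading), "K" (3x3 intrinsics, pixels), "world_from_camera" (4x4, takes a point from camera to world coordinates). Camera axes: x right, y down, z forward; pixel columns grow to the right and rows downward; lengths in m; the calibration is good to about 2 mm. A picture is of the moment at which its call begins.
- hand_in(): hands the job in; it is judged then, once.
The state is a dict: "clock": time; "joint_pos": joint angles; "qvel": joint speeds; "tau": joint torques, N m; "tcp_pos": TCP position; "orientation": TCP orientation; "wrist_force": force on the tool from outside, world axes, zero at the start; "ft_torque": the same for the moment, N m; "finger_gap": finger opening in m; "grip_force": force on a finger pad.
Only numpy, scipy, OpenCV 4.12 (cv2) and the standard library are available. Lean on these libraries where they do the work, as an engineer would, in place of code of your own. Each camera call takes 0.05 s, during which the arm holds its last target. There are 200 camera calls.

### The job

Free the circuit board held in the bench vice: roll a fingertip round the knurled rim of the locking knob to loosen it (anticlockwise seen from above) by two full turns, give or take a quarter turn, then push the unlocked sliding jaw back from the board, all the way to its stop. Work on the knob and the jaw from outside only, never taking either between the fingers, and lift nothing. Finish with the knob at two turns and the board still lying flat in its place on the rests, without shifting the loose things around the vice.

Things in the scene. Friction and masses are not known exactly. Their poses are not given: they have to be found in the camera images.
- vice: Low aluminium board vice bolted to the bench; base plate 150 mm wide (its x), y = -105 to +240 mm, 10 mm high. Origin on the bench under the knob's axis with the jaw shut; z up. +y points from the knob to the board. Fixed jaw: bar 130 mm long in x, y = 171 to 191, top 46 mm above the bench. Stop block of the sliding jaw: y = -105 to -93, top 40 mm.
- jaw (a joint): Travel of the sliding jaw in m along the vice's -y: 0 shut against the board, 0.050 at its stop. Dark carriage 60 mm wide in x, y = -34 to +32 mm when shut, top 45 mm above the bench. The tight screw's dog point sits 2.7 mm deep in a hole of the rail (1 mm play) and blocks the slide; it comes clear after about 1.8 turns. Then the jaw slides with about 8 N of friction and stays put.
- jaw_face (a point): Middle of the top edge of the sliding jaw's flat face towards the board, 46 mm above the bench, 50 mm to the +y side of the knob's axis. The jaw plate behind it is 130 mm long in x, 18 mm thick and 15 to 46 mm above the bench. Below the edge the face is bare for 14 mm down to the board's top. Axes as the vice's.
- knob (a joint): Turn of the locking knob in rad: 0 tight (hard stop) at the start, growing as it is loosened anticlockwise seen from above; 6.283 is one turn, 12.57 two turns, hard stop at 25.1. Friction about 0.06 N m (2.5 N at the rim); it stays where it is left and rises 1.5 mm a turn.
- knob_top (a point): Centre of the top of the locking knob: aluminium, axis upright, on the sliding jaw, 49 mm in diameter over the 20 rounded ridges of its knurled rim (1.9 mm deep). Tight, the rim spans 55 to 74.5 mm above the bench; a 14 mm neck is below it, all else on the vice is below 46 mm. A black line on top, from near the middle to the rim along the point's own x axis, turns with the knob.
- board: Bare green circuit-board panel 110 mm (x) by 119.5 mm (y) by 2 mm with small parts up to 2.5 mm high, loose, lying between the jaws on two rests, its underside 30 mm above the bench. Origin: centre of the underside.
- tweezers: Dark steel tweezers 120 mm long, 20 mm wide, 8 mm high, lying on the bench beside the vice. Origin: underside, middle.
- loupe: Black eye loupe standing on the bench, 38 mm in diameter and 38 mm high. Origin: centre of the underside.
- bottle: Clear drinking bottle with a red cap, 60 mm in diameter, 190 mm high, standing beyond the board's end of the vice. Origin: centre of the underside.
Things that resemble listed ones, but are neither listed nor needed, are in the scene too. Leave any blue look-alike of the board alone.

How it is judged:
At the end, for the whole second after the job is handed in: The knob rests between 1.73 and 2.27 turns from tight, the sliding jaw stands at least 44 mm back (stop at 50 mm), and the board lies flat within 10 mm of where it was (value of joint knob between 10.9 and 14.25 rad and value of joint jaw above 0.044 m and distance of board from where it was at the start of the episode below 0.01 m and angle between board's own z axis and vertical below 0.06 rad and velocity of joint knob below 0.05 rad/s and linear speed of board below 0.02 m/s); the robot touches nothing.
It fails at once if the knob is straddled or gripped between the fingers (horizontal distance between the grasp point and knob_top below 0.018 m and height (world z) of the grasp point below 0.088 m).
It fails at once if the jaw plate is gripped between the fingers (y of the grasp point in the frame of jaw_face between -0.015 and -0.003 m and x of the grasp point in the frame of jaw_face between -0.065 and 0.065 m and height (world z) of the grasp point below 0.058 m).
It fails at once if the board is lifted, tilted or shoved off its place (distance of board from where it was at the start of the episode above 0.015 m or angle between board's own z axis and vertical above 0.15 rad).
It fails at once if a loose thing beside the vice is knocked or moved by more than 20 mm (distance of any of tweezers, loupe, bottle from where it was at the start of the episode above 0.02 m).
It also fails if it takes over 64 s, if anything falls off the work surface, if the arm or the gripper's body presses on something with over 40 N, if the wrist force passes 120 N, or if a joint passes its speed limit or range.

## Working session

There is one attempt and no reset: what is moved stays moved. The work goes in short steps, Python scripts to look and compute and a tool call to move; the robot and the scene stay as the last step left them, time stands still between calls to the robot, and variables do not carry over. Pictures are saved under pics/ and viewed, at most 10 in all, crops included, and the job is handed in when it is done.

Besides the shell and the picture viewer there is one more tool, called after "Request:" as name([rows], argument=value, ...), one row to a line, values as JSON. step_arm: Moves the arm, as the interface text tells. Its arguments: {"type":"object","properties":{"deltas":{"type":"array","items":{"type":"array","items":{"type":"number"}}},"newtons":{"type":"number"}},"required":["deltas"]}

```bash
mkdir -p pics; python3 - <<'E'
from workcell import *
import cv2,numpy as np
s=get_state();print(s)
for n in("top","side"):
    c=read_camera(n);cv2.imwrite(f"pics/{n}0.png",c["image"][:,:,::-1]);np.savez(f"{n}0.npz",**c)
    print(n,c["K"],c["world_from_camera"])
E
```

```text
{'clock': 0.0, 'joint_pos': array([-1.28162004e+00,  3.14019243e-01,  4.49809311e-02,  1.30357028e+00,
        3.39709263e-05,  1.43117973e+00]), 'qvel': array([ 0.0014827 , -0.00027302,  0.00174182,  0.0006479 , -0.0015911 ,
       -0.00018734]), 'tau': array([ 1.05165032e-03, -4.80632937e+01,  2.98528719e+01,  1.96679123e-02,
        3.06158222e-05, -5.47690746e-06]), 'tcp_pos': array([ 0.2389188 , -0.52246814,  0.23039893]), 'orientation': array([-9.04870671e-04,  9.77104587e-01,  2.12757621e-01, -5.07594426e-05]), 'wrist_force': array([ 0.53930349, -0.43546484, -0.72342993]), 'ft_torque': array([ 0.0560061 , -0.01894939,  0.01592253]), 'grip_force': 0.0, 'finger_gap': 0.0853135590128422}
top [[465.85142394   0.         321.44356664]
 [  0.         465.85142394 196.71441784]
 [  0.           0.           1.        ]] [[ 0.00948693 -0.99357143  0.11280877  0.45375924]
 [-0.99978086 -0.01153002 -0.01747243  0.07798365]
 [ 0.0186608  -0.11261829 -0.99346308  1.25007396]
 [ 0.          0.          0.          1.        ]]
side [[412.16552528   0.         322.47163492]
 [  0.         412.16552528 203.83793255]
 [  0.           0.           1.        ]] [[-0.98677161 -0.1132217   0.11602858  0.49241347]
 [-0.16211212  0.68383251 -0.71140197  0.7244581 ]
 [ 0.00120203 -0.72080091 -0.69314112  0.70981939]
 [ 0.          0.          0.          1.        ]]
```

View pics/top0.png

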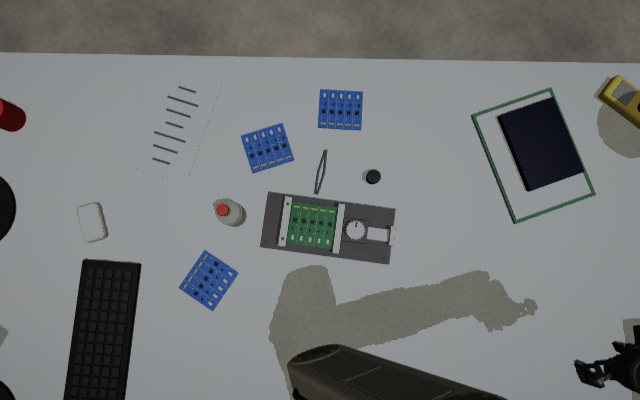

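View pics/side0.png

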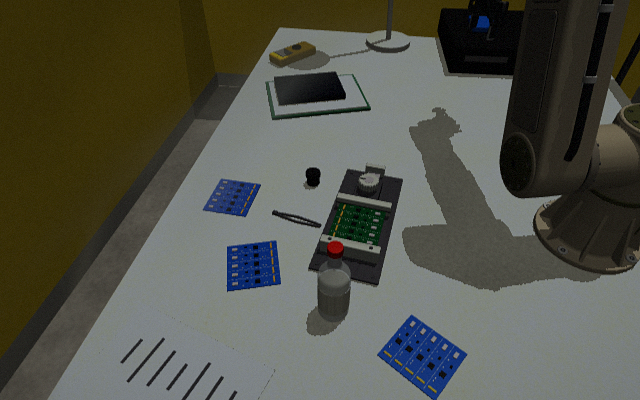

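The top view shows the knob at about (355,231), the board at (312,226), the fixed jaw at (285,222), the loupe at (373,177), the tweezers at (321,172) and the bottle at (229,212). The vice's +y runs to image left, which is roughly world +y.

```bash
cat > h.py <<'E'
import numpy as np,cv2
def cloud(c):
    z=c["z_map"];v,u=np.mgrid[:z.shape[0],:z.shape[1]];K=c["K"]
    P=np.stack([(u-K[0,2])/K[0,0]*z,(v-K[1,2])/K[1,1]*z,z,np.ones_like(z)],-1)@c["world_from_camera"].T
    P[z==0]=np.nan
    return P[...,:3]
E
python3 - <<'E'
from h import *
for n,win in(("top",(slice(185,270),slice(255,402))),("side",(slice(155,290),slice(300,410)))):
    c=dict(np.load(n+"0.npz"));P=cloud(c);Q=P[win].reshape(-1,3);I=c["image"][win].reshape(-1,3).astype(int)
    print(n,"bench z",np.nanmedian(P[100:110,220:235,2]) if n=="top" else np.nanmedian(P[130:160,240:280,2]))
    k=Q[(Q[:,2]>.066)&(Q[:,2]<.085)&(abs(Q[:,1]-0.0)<.08)&(abs(Q[:,0]-.38)<.12)]
    print("knob",len(k),k.min(0),k.max(0),np.median(k,0)); 
    (cc,r)=cv2.minEnclosingCircle(k[:,:2].astype(np.float32));print(cc,r)
    g=Q[(I[:,1]>I[:,0]+25)&(I[:,1]>I[:,2]+15)&(Q[:,2]<.06)]
    print("board",np.median(g,0),cv2.minAreaRect(g[:,:2].astype(np.float32)))
    b=Q[(Q[:,2]>.005)&(Q[:,2]<.05)]
    print("vice rect",cv2.minAreaRect(b[:,:2].astype(np.float32)))
    w=Q[(Q[:,2]>.040)&(Q[:,2]<.052)&(I.min(1)>90)]
    print("bars",len(w),w.min(0),w.max(0))
T=cloud(dict(np.load("top0.npz")))
for nm,(r,c) in dict(loupe=(slice(168,186),slice(362,384)),tw=(slice(148,196),slice(312,330)),bottle=(slice(195,228),slice(210,246))).items():
    q=T[r,c].reshape(-1,3);q=q[q[:,2]>.004];print(nm,q.min(0),q.max(0),np.median(q,0))
c=dict(np.load("top0.npz"))["image"][185:270,255:402];cv2.imwrite("pics/crop.png",cv2.resize(c[:,:,::-1],None,fx=5,fy=5,interpolation=cv2.INTER_CUBIC))
E
```

```text
top bench z -0.000442941904201688
knob 103 [ 0.48109124 -0.04866056  0.06626954] [ 0.49891717 -0.00572787  0.08075626] [ 0.49344053 -0.02810425  0.07462204]
(0.4962664842605591, -0.02719421498477459) 0.021692104637622833
board [0.51687553 0.08108969 0.03173283] ((0.5185126662254333, 0.08182843029499054), (0.11801140755414963, 0.10928560048341751), 82.91423797607422)
vice rect ((0.5150137543678284, 0.04114668071269989), (0.22406913340091705, 0.38424038887023926), 0.515664279460907)
bars 734 [ 0.44545642 -0.13286254  0.04002851] [0.59115392 0.16751805 0.05174833]
side bench z 0.0020892285514719777
knob 97 [ 0.48150923 -0.047445    0.06618   ] [ 0.49981628 -0.00259402  0.07926707] [ 0.49217976 -0.02144206  0.07537097]
(0.4959949851036072, -0.02494645118713379) 0.02268775925040245
board [0.51635276 0.08183944 0.03366594] ((0.5184299349784851, 0.08180389553308487), (0.12217457592487335, 0.10941404849290848), 82.91732788085938)
vice rect ((0.5240648984909058, 0.012601882219314575), (0.27013856172561646, 0.45520561933517456), 4.232506275177002)
bars 650 [ 0.4465077  -0.13372101  0.04002093] [0.63749838 0.16993674 0.0506297 ]
loupe [ 0.63009124 -0.10773046  0.00408473] [ 0.67272468 -0.05323249  0.0438408 ] [ 0.64765027 -0.07865962  0.03673106]
tw [0.59947076 0.03632767 0.00400164] [0.72574367 0.08189393 0.01194428] [0.67087122 0.05770102 0.00587794]
bottle [0.51109456 0.25528548 0.00401139] [0.5971741  0.35219905 0.19462158] [0.53805241 0.27595513 0.12612409]
```

View pics/crop.png

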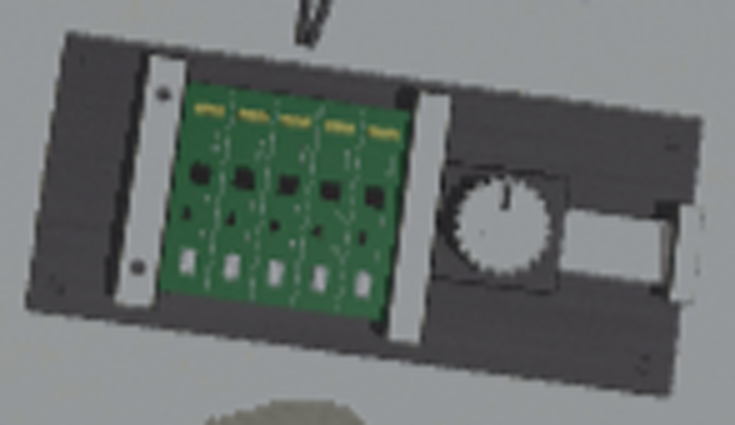

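The board's edges put the vice at 7.1°, with +y = (0.123, 0.992). Stepping back from the board centre puts the knob at about (0.505, -0.028). That agrees with the knob's own points, which my window cut off at x = 0.5, so I'll refit it. First I'll shut the fingers and approach high up.

```bash
python3 - <<'E'
from h import *
import workcell
print([ (k,getattr(workcell,k)) for k in dir(workcell) if 'offset' in k])
for n in("top","side"):
    P=cloud(dict(np.load(n+"0.npz"))).reshape(-1,3)
    k=P[(P[:,2]>.066)&(P[:,2]<.085)&(abs(P[:,1]+.028)<.04)&(abs(P[:,0]-.505)<.04)]
    print(len(k),k.min(0),k.max(0),cv2.minEnclosingCircle(k[:,:2].astype(np.float32)),np.median(k[:,2]))
E
```

```text
[('grasp_offset', 0.0187)]
275 [ 0.48109124 -0.05110143  0.06626954] [ 0.52894508 -0.00532619  0.08075626] ((0.5048468708992004, -0.028283728286623955), 0.024309303611516953) 0.07435933602564582
264 [ 0.48150923 -0.05034179  0.06601554] [ 0.52900094 -0.00092502  0.07926707] ((0.5061243176460266, -0.026622209697961807), 0.026345079764723778) 0.0756199286506049
```

Request:
step_arm([
  [16, 42, 0, 0, 0, -8.2, -1],
  [16, 42, 0, 0, 0, -8.2, -1],
  [16, 42, 0, 0, 0, -8.2, -1],
  [16, 42, 0, 0, 0, 0, -1],
  [16, 42, 0, 0, 0, 0, -1],
], newtons=40)

```text
clock: 0.6
tcp_pos: [0.3191, -0.3111, 0.2309]
orientation: [-0.0, 1.0, -0.001, -0.0]
wrist_force: [1.3, -1.1, 0.3]
finger_gap: 0.012
grip_force: 0.0
```

Request:
step_arm([
  [16, 42, 0, 0, 0, 0, -1],
  [16, 42, 0, 0, 0, 0, -1],
  [16, 42, -10, 0, 0, 0, -1],
  [16, 42, -20, 0, 0, 0, -1],
  [16, 42, -20, 0, 0, 0, -1],
])

```text
clock: 1.1
tcp_pos: [0.3995, -0.1013, 0.181]
orientation: [0.0, 1.0, -0.0, 0.001]
wrist_force: [0.6, -1.3, -0.2]
finger_gap: 0.0001
grip_force: 0.0
```

Request:
step_arm([
  [20, 40, -10, 0, 0, 0, -1],
  [20, 40, -10, 0, 0, 0, -1],
  [5, 11, -45, 0, 0, 0, -1],
  [0, 0, -40, 0, 0, 0, -1],
  [0, 0, -14, 0, 0, 0, -1],
])

```text
clock: 1.6
tcp_pos: [0.441, -0.0104, 0.0585]
orientation: [-0.001, 1.0, 0.001, -0.003]
wrist_force: [-0.9, -0.3, 0.2]
finger_gap: 0.0001
grip_force: 0.0
```

```bash
python3 - <<'E'
from workcell import *
import cv2,numpy as np
s=get_state();print(s["tcp_pos"],s["wrist_force"])
a=read_camera("top")["image"][170:270,290:410];b=read_camera("side")["image"][130:230,310:430]
cv2.imwrite("pics/a.png",cv2.resize(np.vstack([a,b]),None,fx=3,fy=3,interpolation=cv2.INTER_CUBIC)[:,:,::-1])
E
```

```text
[ 0.44098231 -0.01038543  0.05851063] [-0.86568932 -0.27706892  0.16030763]
```

View pics/a.png

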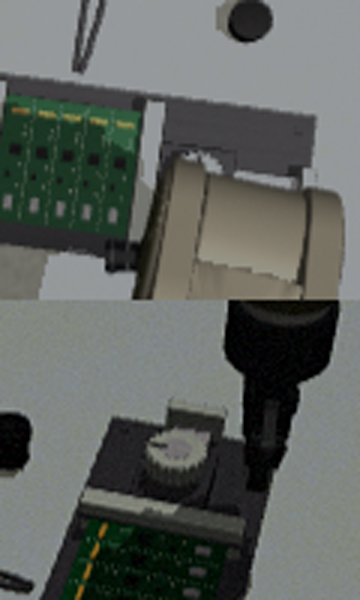

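The crop shows the closed fingers beside the knob on its robot side, clear of it. The knob's line is visible in the side view at about crop (155,445). Next I'll approach in small steps until they touch.

Request:
step_arm([
  [18, 0, 2, 0, 0, 0, -1],
  [4, 0, 0, 0, 0, 0, -1],
  [2, 0, 0, 0, 0, 0, -1],
  [0, 0, 0, 0, 0, 0, -1],
])

```text
clock: 2.1
tcp_pos: [0.4683, -0.0122, 0.0649]
orientation: [0.0, 1.0, -0.0, 0.0]
wrist_force: [0.8, 0.5, 0.2]
finger_gap: -0.0006
grip_force: 0.0
```

Request:
step_arm([
  [0, 0, -4, 0, 0, 0, -1],
  [1, -4, 0, 0, 0, 0, -1],
  [1, -4, 0, 0, 0, 0, -1],
  [1, -4, 0, 0, 0, 0, -1],
  [0, -4, 0, 0, 0, 0, -1],
])

```text
clock: 2.6
tcp_pos: [0.4702, -0.028, 0.06]
orientation: [-0.0, 1.0, -0.0, -0.001]
wrist_force: [-1.6, 1.5, 0.1]
finger_gap: 0.0003
grip_force: 1.0
```

Request:
step_arm([
  [1, -3, 0, 0, 0, 0, -1],
  [0.5, -3, 0, 0, 0, 0, -1],
  [0, -4, 0, 0, 0, 0, -1],
])

```text
clock: 2.9
tcp_pos: [0.4708, -0.0376, 0.0599]
orientation: [-0.001, 1.0, -0.0, -0.002]
wrist_force: [-4.2, 1.1, 1.6]
finger_gap: -0.0002
grip_force: 2.2
```

```bash
cat >> h.py <<'E'
def ang(c,cx=.505,cy=-.028,zt=.0745):
    # unwarp knob top plane, find dark line direction in world degrees
    W=np.linalg.inv(c["world_from_camera"]);t=np.radians(np.arange(0,360,2));out=[]
    g=cv2.cvtColor(c["image"],cv2.COLOR_RGB2GRAY).astype(np.float32)
    r=np.arange(.008,.020,.001)
    X=np.stack([cx+r[None]*np.cos(t)[:,None],cy+r[None]*np.sin(t)[:,None],np.full((len(t),len(r)),zt),np.ones((len(t),len(r)))],-1)@W.T
    u=X[...,0]/X[...,2]*c["K"][0,0]+c["K"][0,2];v=X[...,1]/X[...,2]*c["K"][1,1]+c["K"][1,2]
    m=cv2.remap(g,u.astype(np.float32),v.astype(np.float32),cv2.INTER_LINEAR).mean(1)
    m=np.convolve(np.r_[m[-3:],m,m[:3]],np.ones(7)/7,'valid')
    i=m.argmin();return i*2,m.min().round(),np.median(m).round()
E
python3 - <<'E'
from h import *
from workcell import *
for n in("top","side"): print(n,ang(dict(np.load(n+"0.npz"))))
c=read_camera("side");print(ang(c,.5055,-.0275));print(get_state()["wrist_force"])
cv2.imwrite("pics/b.png",cv2.resize(c["image"][150:220,330:420,::-1],None,fx=6,fy=6,interpolation=cv2.INTER_CUBIC))
E
```

```text
top (np.int64(350), np.float64(83.0), np.float64(150.0))
side (np.int64(350), np.float64(61.0), np.float64(118.0))
(np.int64(6), np.float64(38.0), np.float64(62.0))
[-4.86566421  1.63562526  2.30244886]
```

View pics/b.png

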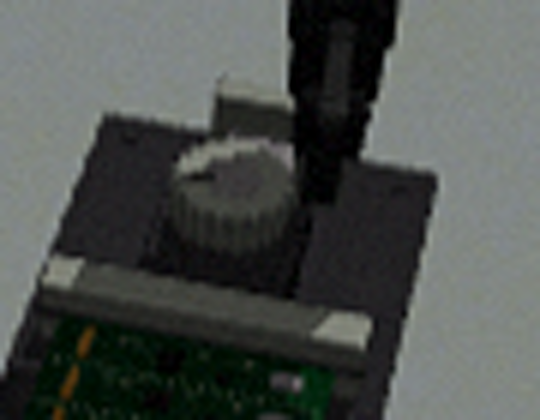

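The side view shows the fingertip on the rim. The line has gone from 350° to 6°, so the knob is turning anticlockwise. Now I'll compute a rounded-rectangle orbit with 3 mm of inset.

```bash
cat > orb.py <<'E'
import numpy as np,sys
def orbit(hx,hy,R,cx=.505,cy=-.028,n=24):
    # ccw, fixed-orientation box rolling round circle; points every ~10 mm, from -x side
    P=[]
    for k,(sx,sy) in enumerate([(-1,-1),(1,-1),(1,1),(-1,1)]):
        a=np.radians(180+90*k+np.linspace(0,90,30))
        P+=[(sx*hx+R*np.cos(t)/1,sy*hy+R*np.sin(t)) for t in a]
    P=np.array(P+P[:1])*1.0
    L=np.r_[0,np.cumsum(np.hypot(*np.diff(P,axis=0).T))]
    s=np.arange(0,L[-1],10)
    Q=np.stack([np.interp(s,L,P[:,0]),np.interp(s,L,P[:,1])],1)
    return Q+1000*np.array([cx,cy])
if __name__=="__main__":
    Q=orbit(11,13,21.5);print(np.round(Q).astype(int).tolist())
E
python3 orb.py
```

```text
[[472, -41], [475, -51], [481, -58], [490, -62], [500, -62], [510, -62], [520, -62], [529, -58], [535, -50], [538, -41], [538, -31], [538, -21], [537, -11], [533, -2], [525, 5], [515, 6], [505, 6], [495, 6], [486, 5], [478, -1], [473, -10], [472, -20], [472, -30], [472, -40]]
```

Request:
step_arm([
  [2, -3, 0, 0, 0, 0, -1],
  [3, -9, 0, 0, 0, 0, -1],
  [6, -7, 0, 0, 0, 0, -1],
  [9, -3, 0, 0, 0, 0, -1],
])

```text
clock: 3.35
tcp_pos: [0.4921, -0.0613, 0.0603]
orientation: [0.001, 1.0, -0.001, -0.001]
wrist_force: [-4.5, -4.0, 2.5]
finger_gap: 0.0004
grip_force: 3.0
```

```bash
cat > q.py <<'E'
from h import *
from workcell import *
import sys
c=read_camera("side");s=get_state();a=ang(c,.5055,-.0275,float(sys.argv[1]) if len(sys.argv)>1 else .0745)
print(s["clock"],a,s["tcp_pos"].round(4),s["wrist_force"].round(1))
c=read_camera("top");print(ang(c))
E
python3 q.py
```

```text
3.4 (np.int64(76), np.float64(17.0), np.float64(62.0)) [ 0.4944 -0.0622  0.0606] [-2.6 -3.7 -0.8]
(np.int64(226), np.float64(13.0), np.float64(37.0))
```

Request:
step_arm([
  [8, 2, 0, 0, 0, 0, -1],
  [10, 1, 0, 0, 0, 0, -1],
  [10, 0, 0, 0, 0, 0, -1],
])

```text
clock: 3.75
tcp_pos: [0.5223, -0.0599, 0.0609]
orientation: [0.003, 1.0, -0.001, 0.001]
wrist_force: [-1.4, -4.0, -0.2]
finger_gap: 0.0002
grip_force: 1.5
```

```bash
python3 q.py
```

```text
3.8 (np.int64(154), np.float64(57.0), np.float64(74.0)) [ 0.5242 -0.059   0.061 ] [ 0.8 -2.8  0.3]
(np.int64(354), np.float64(23.0), np.float64(102.0))
```

Request:
step_arm([
  [6, 4, 0, 0, 0, 0, -1],
  [5, 8, 0, 0, 0, 0, -1],
  [1, 10, 0, 0, 0, 0, -1],
  [-1, 10, 0, 0, 0, 0, -1],
])

```text
clock: 4.25
tcp_pos: [0.5376, -0.0262, 0.0619]
orientation: [0.001, 1.0, -0.001, 0.006]
wrist_force: [10.8, -3.0, -5.8]
finger_gap: -0.0003
grip_force: 5.2
```

```bash
python3 q.py; python3 - <<'E'
from workcell import *
import cv2,numpy as np
a=read_camera("top")["image"][200:260,320:410];b=read_camera("side")["image"][150:210,330:420]
cv2.imwrite("pics/c.png",cv2.resize(np.vstack([a,b]),None,fx=5,fy=5,interpolation=cv2.INTER_CUBIC)[:,:,::-1])
E
```

```text
4.3 (np.int64(244), np.float64(60.0), np.float64(119.0)) [ 0.5375 -0.0244  0.062 ] [ 9.7 -1.6 -3.5]
(np.int64(116), np.float64(68.0), np.float64(96.0))
```

View pics/c.png

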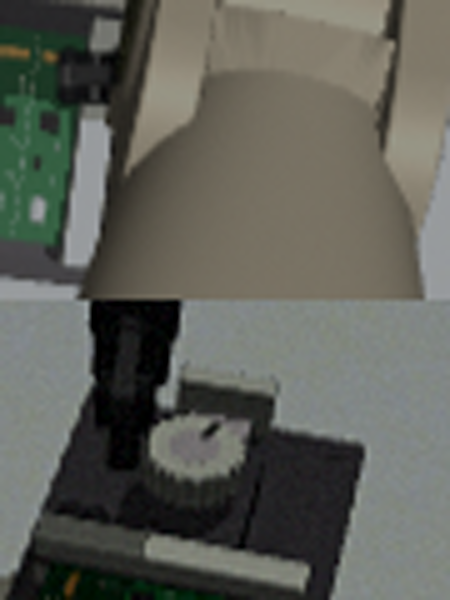

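The line stands at 244° in the side view, so the knob has turned 254° with almost no slip. I'll continue the orbit.

Request:
step_arm([
  [0, 8, -1, 0, 0, 0, -1],
  [-1, 8, 0, 0, 0, 0, -1],
  [-4, 8, 0, 0, 0, 0, -1],
  [-8, 5, 0, 0, 0, 0, -1],
  [-8, 1, 0, 0, 0, 0, -1],
])

```text
clock: 4.95
tcp_pos: [0.5134, 0.0072, 0.0608]
orientation: [-0.002, 1.0, 0.001, 0.003]
wrist_force: [5.7, 7.0, 4.7]
finger_gap: -0.0002
grip_force: 5.6
```

```bash
python3 q.py .076
```

```text
5.0 (np.int64(90), np.float64(2.0), np.float64(27.0)) [0.5115 0.0077 0.0606] [3.1 7.6 4. ]
(np.int64(100), np.float64(100.0), np.float64(110.0))
```

Request:
step_arm([
  [-9, -1, 0, 0, 0, 0, -1],
  [-9, 0, 0, 0, 0, 0, -1],
  [-9, -1, 0, 0, 0, 0, -1],
  [-7, -6, 0, 0, 0, 0, -1],
  [-5, -8, 0, 0, 0, 0, -1],
])

```text
clock: 5.55
tcp_pos: [0.4701, -0.011, 0.059]
orientation: [-0.0, 1.0, 0.0, -0.001]
wrist_force: [-0.5, -0.2, -0.3]
finger_gap: 0.0002
grip_force: 0.0
```

```bash
python3 q.py .0765
```

```text
5.6 (np.int64(26), np.float64(58.0), np.float64(102.0)) [ 0.4697 -0.0122  0.059 ] [-0.1 -0.3 -0.4]
(np.int64(332), np.float64(86.0), np.float64(116.0))
```

Request:
step_arm([
  [4, -5, 0, 0, 0, 0, -1],
  [1, -8, 0, 0, 0, 0, -1],
  [0, -8, 0, 0, 0, 0, -1],
  [0, -8, 0, 0, 0, 0, -1],
  [3, -8, 0, 0, 0, 0, -1],
])

```text
clock: 6.15
tcp_pos: [0.4763, -0.0477, 0.0581]
orientation: [-0.001, 1.0, -0.0, -0.003]
wrist_force: [-4.0, -0.2, 0.0]
finger_gap: 0.0001
grip_force: 2.1
```

```bash
python3 q.py .077
```

```text
6.2 (np.int64(120), np.float64(21.0), np.float64(62.0)) [ 0.4777 -0.0491  0.0583] [-4.8 -1.1 -0.8]
(np.int64(176), np.float64(17.0), np.float64(78.0))
```

Request:
step_arm([
  [6, -7, 0, 0, 0, 0, -1],
  [8, -4, 0, 0, 0, 0, -1],
  [9, 0, 0, 0, 0, 0, -1],
  [9, 1, 0, 0, 0, 0, -1],
])

```text
clock: 6.65
tcp_pos: [0.5112, -0.0618, 0.059]
orientation: [0.004, 1.0, -0.002, -0.001]
wrist_force: [-3.6, -13.8, -1.0]
finger_gap: 0.0001
grip_force: 6.8
```

```bash
python3 q.py .0775
```

```text
6.7 (np.int64(218), np.float64(37.0), np.float64(62.0)) [ 0.5135 -0.062   0.0592] [ -0.1 -11.5  -4.8]
(np.int64(322), np.float64(12.0), np.float64(40.0))
```

Request:
step_arm([
  [8, 0, 0, 0, 0, 0, -1],
  [7, 2, 0, 0, 0, 0, -1],
  [6, 5, 0, 0, 0, 0, -1],
  [3, 7, 0, 0, 0, 0, -1],
])

```text
clock: 7.15
tcp_pos: [0.537, -0.0443, 0.0594]
orientation: [0.0, 1.0, -0.001, 0.001]
wrist_force: [1.8, -1.1, -0.1]
finger_gap: -0.0001
grip_force: 0.7
```

```bash
python3 q.py .0775
```

```text
7.2 (np.int64(256), np.float64(50.0), np.float64(118.0)) [ 0.5371 -0.043   0.0595] [ 2.2 -0.3 -0.1]
(np.int64(4), np.float64(40.0), np.float64(67.0))
```

Request:
step_arm([
  [-1.5, 7, 0, 0, 0, 0, -1],
  [-1, 8, 0, 0, 0, 0, -1],
  [0, 8, 0, 0, 0, 0, -1],
  [0, 8, 0, 0, 0, 0, -1],
])

```text
clock: 7.65
tcp_pos: [0.5373, -0.0132, 0.0606]
orientation: [0.001, 1.0, -0.0, 0.004]
wrist_force: [7.4, -1.1, -3.6]
finger_gap: 0.0002
grip_force: 3.2
```

```bash
python3 q.py .0775
```

```text
7.7 (np.int64(320), np.float64(54.0), np.float64(118.0)) [ 0.5365 -0.0117  0.0605] [ 8.4  0.8 -0.5]
(np.int64(72), np.float64(88.0), np.float64(100.0))
```

Request:
step_arm([
  [-1, 6, 0, 0, 0, 0, -1],
  [-3, 7, 0, 0, 0, 0, -1],
  [20, 10, 0, 0, 0, 0, -1],
  [0, 0, 40, 0, 0, 0, -1],
  [0, 0, 0, 0, 0, 0, -1],
])

```text
clock: 8.25
tcp_pos: [0.5505, 0.0109, 0.1027]
orientation: [0.0, 1.0, 0.0, 0.002]
wrist_force: [0.6, -0.3, 1.4]
finger_gap: 0.0
grip_force: 0.0
```

```bash
python3 q.py .0775; python3 - <<'E'
from workcell import *
import cv2,numpy as np
b=read_camera("side")["image"][140:240,300:430]
cv2.imwrite("pics/d.png",cv2.resize(b,None,fx=5,fy=5,interpolation=cv2.INTER_CUBIC)[:,:,::-1])
E
```

```text
8.3 (np.int64(344), np.float64(63.0), np.float64(117.0)) [0.5496 0.0108 0.1011] [ 1.  -0.1 -1. ]
(np.int64(90), np.float64(115.0), np.float64(117.0))
```

View pics/d.png

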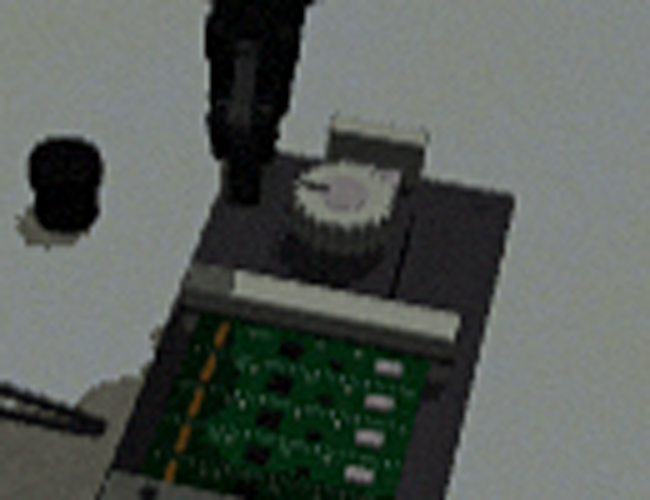

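The knob line is at 344°, so the total is 714° or 1.98 turns, and the board is undisturbed. Now I'll stage above the board in front of the jaw face, with the tool turned 7° to line up with the vice.

Request:
step_arm([
  [-18, 20, 0, 0, 0, -3.5, -1],
  [-18, 20, 0, 0, 0, -3.6, -1],
  [0, 0, -30, 0, 0, 0, -1],
  [0, 0, -24, 0, 0, 0, -1],
  [0, 0, -4, 0, 0, 0, -1],
])

```text
clock: 8.9
tcp_pos: [0.5082, 0.0332, 0.0391]
orientation: [-0.007, 0.999, -0.05, -0.002]
wrist_force: [-6.3, 1.1, 18.6]
finger_gap: 0.0002
grip_force: 8.6
```

Request:
step_arm([
  [0, 0, -2.5, 0, 0, 0, -1],
  [0, 0, 0, 0, 0, 0, -1],
])

```text
clock: 9.1
tcp_pos: [0.5083, 0.0332, 0.0392]
orientation: [-0.007, 0.999, -0.05, -0.002]
wrist_force: [-7.1, 0.4, 13.3]
finger_gap: 0.0
grip_force: 6.3
```

The stage row fell short: y is 0.033 instead of 0.050, and something pushes up with 13 N. I'll lift and look.

Request:
step_arm([
  [0, 0, 12, 0, 0, 0, -1],
  [2, 12, 10, 0, 0, 0, -1],
  [2, 4, 0, 0, 0, 0, -1],
  [0, 0, 0, 0, 0, 0, -1],
])

```text
clock: 9.5
tcp_pos: [0.5154, 0.0408, 0.0613]
orientation: [-0.01, 0.999, -0.044, 0.001]
wrist_force: [0.8, -0.3, 0.7]
finger_gap: 0.0002
grip_force: 0.0
```

```bash
python3 q.py .0775; python3 - <<'E'
from h import *
from workcell import *
c=read_camera("side")
cv2.imwrite("pics/e.png",cv2.resize(c["image"][140:290,290:430],None,fx=4,fy=4,interpolation=cv2.INTER_CUBIC)[:,:,::-1])
for n,c in(("now",c),("before",dict(np.load("side0.npz")))):
    P=cloud(c);I=c["image"].astype(int);m=(I[...,1]>I[...,0]+15)&(I[...,1]>I[...,2]+12)&(P[...,2]<.06)&(abs(P[...,0]-.52)<.08)
    g=P[m];print(n,np.median(g,0),cv2.minAreaRect(g[:,:2].astype(np.float32)), g[:,:2].max(0),np.percentile(g[:,2],[2,50,98]))
E
```

```text
9.55 (np.int64(58), np.float64(3.0), np.float64(15.0)) [0.5149 0.0407 0.0608] [ 0.2 -0.8  0.2]
(np.int64(220), np.float64(81.0), np.float64(107.0))
now [0.49858559 0.07670752 0.03365178] ((0.5266501903533936, -0.15262117981910706), (0.12210781127214432, 0.5855679512023926), 2.3827996253967285) [0.59977351 0.13955416] [0.03124749 0.03365178 0.03614107]
before [0.52007447 0.07801182 0.03362088] ((0.5306811332702637, -0.2527529299259186), (0.12378997355699539, 0.8082172870635986), 2.1282286643981934) [0.5998998  0.14961209] [0.01138458 0.03362088 0.03622178]
```

View pics/e.png

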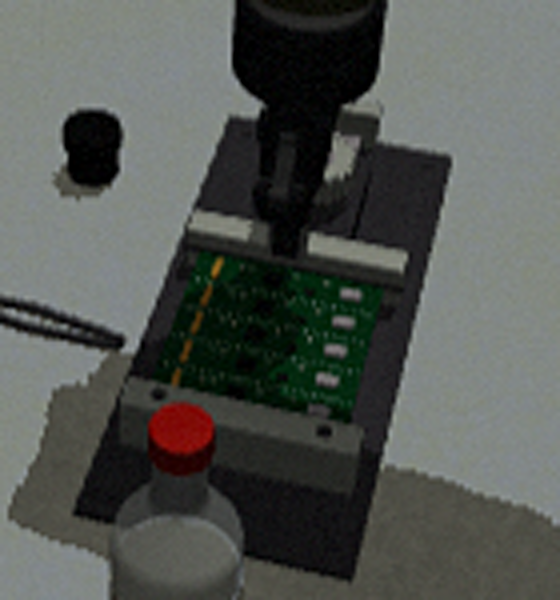

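The side view shows the tip just on the board side of the jaw, with the board in place. There is no contact force, yet the arm falls short in +y, so I'll check the joints.

```bash
python3 - <<'E'
from workcell import *
from scipy.spatial.transform import Rotation as R
s=get_state();print(s["joint_pos"].round(3),s["tcp_pos"],R.from_quat(s["orientation"],scalar_first=True).as_matrix().round(3))
E
```

```text
[-0.089  0.318 -0.391  0.862  0.02   3.141] [0.51428277 0.04059426 0.06041268] [[ 0.996 -0.088  0.001]
 [-0.088 -0.996  0.02 ]
 [-0.001 -0.02  -1.   ]]
```

Request:
step_arm([
  [0, 5, 0, 0, 0, 0, -1],
  [0, 0, 0, 0, 0, 0, -1],
  [0, 0, 0, 0, 0, 0, -1],
])

```text
clock: 9.95
tcp_pos: [0.5142, 0.0431, 0.0606]
orientation: [-0.011, 0.999, -0.042, 0.0]
wrist_force: [0.4, -0.0, 0.8]
finger_gap: -0.0001
grip_force: 0.0
```

```bash
python3 - <<'E'
from workcell import *
from scipy.spatial.transform import Rotation as R
s=get_state();print(s["joint_pos"].round(3),s["tcp_pos"],R.from_quat(s["orientation"],scalar_first=True).as_matrix().round(3))
E
```

```text
[-0.085  0.318 -0.392  0.862  0.022  3.141] [0.51418098 0.04305193 0.06063098] [[ 0.996 -0.084  0.001]
 [-0.084 -0.996  0.022]
 [-0.001 -0.022 -1.   ]]
```

Joint 6 is at its limit. I'll rise and turn back about 90°, which puts the other finger face square to the jaw.

Request:
step_arm([
  [0, 0, 20, 0, 0, 8.5, -1],
  [0, 0, 20, 0, 0, 8.5, -1],
  [0, 0, 0, 0, 0, 8.5, -1],
  [0, 0, 0, 0, 0, 8.5, -1],
  [0, 0, 0, 0, 0, 8.5, -1],
])

```text
clock: 10.45
tcp_pos: [0.5145, 0.0429, 0.101]
orientation: [-0.01, 0.945, 0.326, -0.004]
wrist_force: [1.0, -0.8, -0.8]
finger_gap: 0.0003
grip_force: 0.0
```

Request:
step_arm([
  [0, 0, 0, 0, 0, 8.5, -1],
  [0, 0, 0, 0, 0, 8.5, -1],
  [0, 0, 0, 0, 0, 8.5, -1],
  [0, 0, 0, 0, 0, 8.5, -1],
  [0, 0, 0, 0, 0, 8.5, -1],
])

```text
clock: 10.95
tcp_pos: [0.5143, 0.0429, 0.1007]
orientation: [-0.008, 0.763, 0.646, -0.007]
wrist_force: [-0.2, 0.0, 0.5]
finger_gap: 0.0001
grip_force: 0.0
```

```bash
python3 - <<'E'
from workcell import *
from scipy.spatial.transform import Rotation as R
s=get_state();print(s["joint_pos"].round(3),s["tcp_pos"],R.from_quat(s["orientation"],scalar_first=True).as_matrix().round(3))
E
python3 q.py .0775
```

```text
[-0.073  0.296 -0.31   0.987  0.002  1.663] [0.5143083  0.04294211 0.10074422] [[ 0.165  0.986 -0.022]
 [ 0.986 -0.165  0.003]
 [-0.    -0.022 -1.   ]]
11.0 (np.int64(222), np.float64(2.0), np.float64(6.0)) [0.5143 0.043  0.1007] [-0.8 -1.2 -0. ]
(np.int64(336), np.float64(71.0), np.float64(111.0))
```

Request:
step_arm([
  [0, 7, -15, 0, -1.3, 2.4, -1],
  [0, 0, -30, 0, 0, 0, -1],
  [0, 0, -10, 0, 0, 0, -1],
  [0, 0, -6, 0, 0, 0, -1],
  [0, 0, 0, 0, 0, 0, -1],
])

```text
clock: 11.55
tcp_pos: [0.514, 0.0499, 0.0394]
orientation: [-0.001, 0.752, 0.659, 0.001]
wrist_force: [-1.3, 0.1, 0.3]
finger_gap: 0.0
grip_force: 0.0
```

Request:
step_arm([
  [-1.2, -10, 0, 0, 0, 0, -1],
  [-1.2, -10, 0, 0, 0, 0, -1],
  [-1, -8, 0, 0, 0, 0, -1],
  [-1, -8, 0, 0, 0, 0, -1],
])

```text
clock: 11.95
tcp_pos: [0.511, 0.0149, 0.0408]
orientation: [-0.002, 0.751, 0.66, 0.004]
wrist_force: [1.9, 8.9, -0.5]
finger_gap: -0.0003
grip_force: 4.3
```

The jaw is sliding at about 9 N, as expected.

Request:
step_arm([
  [-1, -8, -1, 0, 0, 0, -1],
  [-1, -8, 0, 0, 0, 0, -1],
  [-1, -8, 0, 0, 0, 0, -1],
  [-0.5, -4, 0, 0, 0, 0, -1],
  [0, 0, 0, 0, 0, 0, -1],
])

```text
clock: 12.45
tcp_pos: [0.5076, -0.014, 0.0403]
orientation: [-0.001, 0.752, 0.66, 0.003]
wrist_force: [1.0, 5.8, 3.6]
finger_gap: -0.0001
grip_force: 2.7
```

Request:
step_arm([
  [-0.4, -3, 0, 0, 0, 0, -1],
  [-0.3, -2, 0, 0, 0, 0, -1],
  [-0.3, -2, 0, 0, 0, 0, -1],
  [0, 0, 0, 0, 0, 0, -1],
])

```text
clock: 12.85
tcp_pos: [0.5071, -0.0171, 0.0404]
orientation: [-0.003, 0.751, 0.661, 0.007]
wrist_force: [2.9, 18.9, 4.4]
finger_gap: 0.0001
grip_force: 9.5
```

The force rose to 19 N at y = -0.017, exactly where the stop was predicted. I'll back off, rise, move aside and check.

Request:
step_arm([
  [2, 16, 0, 0, 0, 0, -1],
  [0, 0, 50, 0, 0, 0, -1],
  [0, 0, 50, 0, 0, 0, -1],
  [-20, -40, 40, 0, 0, 0, -1],
  [-20, -45, 0, 0, 0, 0, -1],
])

```text
clock: 13.35
tcp_pos: [0.4744, -0.085, 0.1785]
orientation: [0.004, 0.75, 0.661, 0.004]
wrist_force: [1.0, -0.7, -0.6]
finger_gap: 0.0001
grip_force: 0.0
```

Request:
step_arm([
  [-20, -45, 0, 0, 0, 0, -1],
  [-20, -45, 0, 0, 0, 0, -1],
  [-10, -45, 0, 0, 0, 0, -1],
  [-10, -45, 0, 0, 0, 0, -1],
  [0, 0, 0, 0, 0, 0, -1],
])

```text
clock: 13.85
tcp_pos: [0.4097, -0.2696, 0.1732]
orientation: [0.001, 0.754, 0.657, 0.001]
wrist_force: [0.2, 1.2, -0.6]
finger_gap: 0.0002
grip_force: 0.0
```

```bash
python3 - <<'E'
from h import *
from workcell import *
c=read_camera("top");c2=read_camera("side")
cv2.imwrite("pics/f.png",cv2.resize(np.vstack([c["image"][140:270,205:405],c2["image"][150:280,270:470]]),None,fx=2.2,fy=2.2)[:,:,::-1])
for nm,C in(("now",c),("was",dict(np.load("top0.npz")))):
    P=cloud(C);I=C["image"].astype(int);w=(slice(185,270),slice(255,402));Q=P[w].reshape(-1,3);J=I[w].reshape(-1,3)
    g=Q[(J[:,1]>J[:,0]+25)&(J[:,1]>J[:,2]+15)&(Q[:,2]<.06)];print(nm,"board",cv2.minAreaRect(g[:,:2].astype(np.float32)))
    k=Q[(Q[:,2]>.066)&(Q[:,2]<.085)&(abs(Q[:,0]-.50)<.04)&(Q[:,1]<.02)&(Q[:,1]>-.115)]
    print("knob",len(k),cv2.minEnclosingCircle(k[:,:2].astype(np.float32)),np.median(k[:,2]))
k=(.4988,-.0777)
print(ang(c,*k,.0775),ang(c2,k[0]+.0005,k[1]+.0005,.0775))
E
```

```text
now board ((0.5184361934661865, 0.0813211128115654), (0.11872325092554092, 0.10933199524879456), 82.87339782714844)
knob 280 ((0.4986710846424103, -0.0778229758143425), 0.024317152798175812) 0.07725929078222449
was board ((0.5185126662254333, 0.08182843029499054), (0.11801140755414963, 0.10928560048341751), 82.91423797607422)
knob 275 ((0.5048468708992004, -0.028283728286623955), 0.024309303611516953) 0.07435933602564582
(np.int64(348), np.float64(57.0), np.float64(113.0)) (np.int64(344), np.float64(30.0), np.float64(60.0))
```

View pics/f.png

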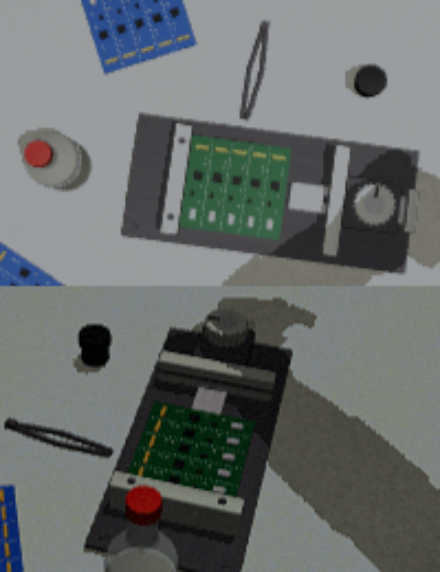

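The jaw is 49.9 mm back and the knob is at about 2 turns, having risen 2.9 mm. The board has moved less than 1 mm, and the loose things stand where they were.

```bash
python3 -c "
from workcell import *
print(hand_in())"
```

```text
the job is handed in; nothing more can be done
None
```

The job is handed in: I measured the knob at about two turns loose, the jaw 49.9 mm back at its stop, the board within 1 mm of its place, and the loose things undisturbed in the final pictures.

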